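# Inject a test tone into an opened desktop synth

## Task

Check the opened synth unit: turn its level knob so that the white pointer line stands at the long index mark on the panel, then take the slim tone pen out of the wooden tool block and hold its spring tip on the round test pad inside the printed ring on the circuit board. Hold the pen square to the sloping board and press lightly, so that the spring tip gives only part of its travel. Finish while still holding the pen there, and leave the other tools, the reel and the jar where they are.

Things in the scene. Friction and masses are not known exactly. Their poses are not given: they have to be found in the camera images.
- unit: black sloped case, 170 mm deep (x), 210 mm wide (y), fixed; origin at the centre of its underside, low front edge to its -x. The top rises 15 degrees towards +x, to 86 mm at the rear: lower half an open bay with the bare green board and a 10 mm high rim, upper half a control panel 9 mm above the board's top face, knob on the -y side, flat loudspeaker grille on the +y side.
- board: frame of the board: origin in the middle of the slope, 1 mm below the board's top face; x up the slope, y to the unit's +y, z square to board and panel (15 degrees off vertical, leaning to the unit's -x). Parts on the board are up to 11 mm high, and under 3 mm within 15 mm of the test pad.
- test_pad: the test pad itself: a round brass land 10 mm across and 1.2 mm high; origin at the centre of its underside on the board's top face, axes as the board's.
- pad_top (a point): centre of the top face of the test pad, a round brass land 10 mm across in a printed white ring 18 mm across (the two small square lands are not it). At (-40, +25) mm in x, y of the board's frame.
- knob (a joint): black round level knob, 24 mm across, 22 mm high, white pointer line on top and side; turns about the board's z. In rad, 0 to 4.8, growing clockwise seen from above; at 2.4 the pointer is at the long bold index mark (pointing up the slope). It starts 0.5 to 1.4 rad anticlockwise of the mark. Friction 0.02 N m; it stays where it is left.
- knob_top (a point): centre of the knob's top face, on its axis, 22 mm above the panel; at (48, -48) mm in x, y of the board's frame. The panel is flat all round the knob.
- stand: wooden tool block 60 x 165 x 68 mm (x, y, z), fixed to the table, with three vertical through holes 13 mm wide in a row along its y at -50, 0 and +50 mm; origin at the centre of its underside. The pen and the two drivers hang upright in the holes in any order.
- pen: tone pen (signal injector), hanging tip down in the block: slim black barrel 16 mm across with aluminium end cap, 152 mm long, 61 g. A finger guard 21 mm across, 62 to 66 mm from the tip, rests on the block; the 12 mm wide front part hangs in the hole. Grip the barrel, 67 to 152 mm from the tip. Origin at the tip (spring out), z from tip to cap.
- pen_grip (a point): point on the pen's axis, 110 mm from the tip (42 mm below the top of the cap), a good height to grip.
- pen_tip (a point): very end of the steel spring tip (3.2 mm thick, round end); it moves in along the pen as the tip is pressed.
- pen_plunger (a joint): how far the spring tip is pressed in, in m: 0 free, 0.008 fully in (hard stop). The spring gives 0.5 N at the start of the travel and 0.25 N more per mm, 2.5 N at 8 mm.
- screwdriver: short screwdriver with a fat red fluted handle 26 mm across, standing 74 mm above the block; origin at the underside of the handle on the axis. Leave alone.
- nut_driver: nut driver with a fat dark wooden handle 31 mm across, standing 64 mm above the block; origin at the underside of the handle on the axis. Leave alone.
- solder_reel: white reel of solder, 60 mm across and 40 mm high, standing on the table; origin at the centre of its underside. Leave alone.
- jar: small amber jar with a black lid, 54 mm across and 58 mm high, on the table; origin at the centre of its underside. Leave alone.
Mind the look-alikes: they are no part of the job. Of the things shaped like the pen, the black one is meant.

How it is judged:
By the outcome, as a careful person would: the job done as asked, in the order asked, and still so for the second after the job is handed in, while the arm keeps its last pose, push and grip.
It also fails if it takes over 58 s, if anything falls off the work surface, if the arm or the gripper's body presses on something with over 40 N, if the wrist force passes 120 N, or if a joint passes its speed limit or range.

## Robot

A 6-joint arm with a two-finger parallel gripper is mounted at the origin on the work surface. World frame = base frame: x ahead of the robot, y to its left, z up, the work surface at z = 0. Lengths are in m, angles in rad, forces in N, time in s.
With the tool pointing down it reaches from about 0.25 to 0.8 m from the base axis. Payload 3.9 kg.
Tool frame: the origin (TCP) lies midway between the tips of the shut fingers; the grasp point (between the pads) lies 19 mm behind it (ctrl.grasp_offset is the distance from the TCP to the grasp point, in m); z points along the fingers, y is the line along which they close (so a half turn about z gives the same grasp; the last joint's range is limited). The gripper opens to 85 mm and grips with 20 to 120 N. Pads are 22 mm wide; open, the fingers measure 114 mm over their backs; the gripper's body (76 mm by 85 mm) begins 54 mm behind the grasp point. The pads swing forward as they close: fully open they stand 13 mm farther back than shut.
Start: joints at [1.194, 0.26, -0.138, 1.173, 0, 1.571], TCP at [0.193, 0.488, 0.231] pointing down, gripper open.
Joint ranges: [-2.78, 2.78], [-0.83, 1.72], [-1.28, 1.37], [-1.9, 2.12], [-1.57, 1.48], [-3.14, 3.14]. Speed limits (rad/s): [2.57, 2.57, 3.14, 3.14, 3.14, 3.14].

## Interface

Orientations are given as a rotation vector (axis times angle).
In Python, from rig import ctrl gives the robot as it stands.
- The arm moves only by the tool send_rows, never from a script. Its argument "deltas" is a list of rows, each an object with "travel": the shift along the tool's x, y, z scaled (see below), a list of three; "dr": the turn, a rotation vector about the tool's x, y, z scaled (see below), a list of three; "fingers": the opening, from -1 (shut) to 1 (fully open). A call has 1 to 10 rows; each row shifts and turns the commanded pose from where the row before left it, along the tool's axes as they then stand; what a row does not reach is not made up. The controller multiplies each number of a shift by 0.4 m and each number of a turn by 1.5 rad. A row lasts 1/12 s, in which the tool goes at most 41.7 mm and 7.16 degrees, less where a joint would pass 70% of its speed; a pose out of reach is approached as far as the arm can. A call with a number of a shift or a turn outside -1 to 1 is refused whole. A call with a gripper value outside its range is refused whole. The fingers move at their own pace and stop on an object; the grip force is fixed at half the most. Time passes only in rows, so rows that do not move let the fingers close. It gives the time, the measured TCP pose, the force, the opening and the grip force at its end, in the units of the state.
- ctrl.get_state(): the state, without advancing time (a new reading comes with each control period).
- ctrl.capture(name): name is "side" or "top" or "wrist"; returns (picture, depth): 384x512x3 uint8, blue, green, red; 384x512 float32, m along the optical axis (not along the pixel's ray), 0 where there is no reading.
- ctrl.calibration(name): a dict with "vfov" (degrees; the focal length in pixels is half the picture's height over the tangent of half this angle, whatever the lens; pixels are square), "cx", "cy" (the principal point, pixels), "distortion" ([k1, k2, p1, p2, k3] as OpenCV has them; the pictures are not rectified), "view" (4x4, takes a point from world to camera coordinates); the wrist camera has in their place "hand_eye" (4x4, takes a point from camera to tool coordinates, whose origin is the TCP and whose axes are the flange's). Camera axes: x right, y down, z forward; pixel columns grow to the right and rows downward; lengths in m; the calibration is good to about 2 mm. A picture is of the moment at which its call begins: read the wrist's pose just before it. calibration takes no time and is no camera call.
- ctrl.hand_in(): hands the job in; it is judged then, once.
The state is a dict: "time": time; "joints": joint angles; "joint_velocities": joint speeds; "effort": joint torques, N m; "ee_pos": TCP position; "tool_rot": TCP orientation; "contact_force": force on the tool from outside, world axes, zero at the start; "moment": the same for the moment, N m; "width": finger opening in m; "finger_force": force on a finger pad.
Only numpy, scipy, OpenCV 4.12 (cv2) and the standard library are available. Lean on these libraries where they do the work, as an engineer would, in place of code of your own. Each camera call takes 0.05 s, during which the arm holds its last target. There are 200 camera calls.

## Working session

There is one attempt and no reset: what is moved stays moved. The work goes in short steps, Python scripts to look and compute and a tool call to move; the robot and the scene stay as the last step left them, time stands still between calls to the robot, and variables do not carry over. Pictures are saved under pics/ and viewed, at most 10 in all, crops included, and the job is handed in when it is done.

Besides the shell and the picture viewer there is one more tool, called as name([rows], argument=value, ...), one row to a line, values as JSON. send_rows: Moves the arm, as the interface text tells. Shifts and turns lie within -1 to 1; 1 stands for 0.4 m of shift or 1.5 rad of turn. Its arguments: {"type":"object","properties":{"deltas":{"type":"array","items":{"type":"object","properties":{"travel":{"type":"array","items":{"type":"number","minimum":-1,"maximum":1}},"dr":{"type":"array","items":{"type":"number","minimum":-1,"maximum":1}},"fingers":{"type":"number"}}}}},"required":["deltas"]}

```bash
mkdir -p pics; ls
cat > h.py <<'E'
import numpy as np, cv2
from scipy.spatial.transform import Rotation as R
from rig import ctrl
def K(c):
    f=192/np.tan(np.radians(c["vfov"])/2); return np.array([[f,0,c["cx"]],[0,f,c["cy"]],[0,0,1]]), np.array(c["distortion"],float)
def c2w(name,st=None):
    c=ctrl.calibration(name)
    if name!="wrist": return np.linalg.inv(np.array(c["view"]))
    T=np.eye(4); T[:3,:3]=R.from_rotvec(st["tool_rot"]).as_matrix(); T[:3,3]=st["ee_pos"]
    return T@np.array(c["hand_eye"])
def shot(name,fn):
    st=ctrl.get_state(); p,d=ctrl.capture(name); cv2.imwrite(f"pics/{fn}.png",p)
    np.savez(f"pics/{fn}.npz",d=d,T=c2w(name,st),p=p,name=name); return p,d
def load(fn):
    z=np.load(f"pics/{fn}.npz"); return z["p"],z["d"],z["T"],str(z["name"])
def cloud(fn):
    p,d,T,n=load(fn); k,dist=K(ctrl.calibration(n))
    uv=np.stack(np.meshgrid(np.arange(512),np.arange(384)),-1).reshape(-1,1,2).astype(np.float64)
    r=cv2.undistortPoints(uv,k,dist).reshape(384,512,2)
    P=np.dstack([r*d[...,None],d])
    W=P@T[:3,:3].T+T[:3,3]; W[d==0]=np.nan; return W
def ray(fn,u,v):
    p,d,T,n=load(fn); k,dist=K(ctrl.calibration(n))
    r=cv2.undistortPoints(np.array([[[u,v]]],float),k,dist)[0,0]
    v=T[:3,:3]@np.array([r[0],r[1],1]); return T[:3,3],v/np.linalg.norm(v)
def tri(*obs):
    A=np.zeros((3,3));b=np.zeros(3)
    for fn,u,v in obs:
        o,q=ray(fn,u,v);M=np.eye(3)-np.outer(q,q);A+=M;b+=M@o
    x=np.linalg.solve(A,b); return x,[np.linalg.norm(np.cross(x-ray(*o)[0],ray(*o)[1])) for o in obs]
def proj(fn,X):
    p,d,T,n=load(fn); k,dist=K(ctrl.calibration(n)); V=np.linalg.inv(T)
    return cv2.projectPoints(np.atleast_2d(X).astype(float),cv2.Rodrigues(V[:3,:3])[0],V[:3,3],k,dist)[0].reshape(-1,2)
E
python3 - <<'E'
from h import *
ims=[shot(n,n+"0")[0] for n in("top","side","wrist")]
cv2.imwrite("pics/a.png",cv2.resize(np.hstack(ims[:2]),(800,300)))
for n in("top","side"): print(np.round(c2w(n),3).tolist())
print(ctrl.get_state())
E
```

```text
pics
[[0.013, -0.986, 0.164, 0.448], [-1.0, -0.014, -0.006, -0.083], [0.008, -0.164, -0.986, 1.009], [0.0, 0.0, 0.0, 1.0]]
[[-0.688, -0.413, 0.597, -0.001], [-0.726, 0.406, -0.555, 0.452], [-0.013, -0.816, -0.579, 0.664], [0.0, 0.0, 0.0, 1.0]]
{'time': 0.15, 'joints': array([ 1.19399913e+00,  2.60527846e-01, -1.39078008e-01,  1.17271327e+00,
        5.35801751e-05,  1.57079969e+00]), 'joint_velocities': array([ 0.00023231, -0.00154318,  0.00601008, -0.00076557,  0.00176286,
        0.00028936]), 'effort': array([ 4.54823549e-06, -4.06006336e+01,  2.54165572e+01,  1.27066448e-02,
        1.13761082e-04, -9.70218338e-06]), 'ee_pos': array([0.19295897, 0.48768165, 0.2306569 ]), 'tool_rot': array([-5.88318354e-01, -3.08566977e+00,  2.33365813e-03]), 'contact_force': array([0.65839809, 0.23319339, 0.02694046]), 'moment': array([-0.03516227,  0.00747141,  0.01632444]), 'finger_force': 0.0, 'width': 0.08559163628890139}
```

View pics/top0.png

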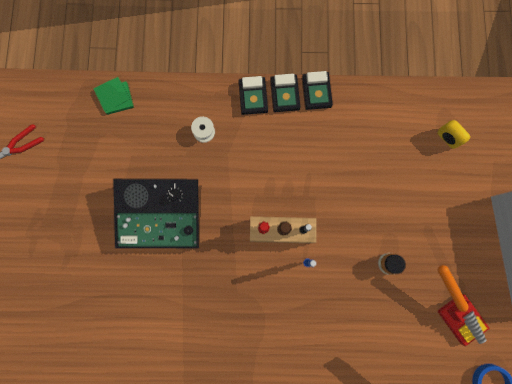

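View pics/side0.png

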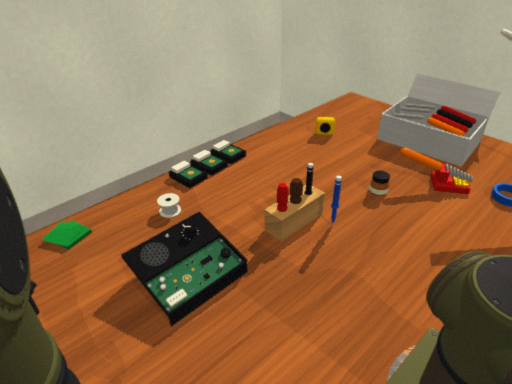

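The top view shows the unit at about (157,213), with its knob at about (175,193) and its pad at about (147,229). The block is at (283,229), with the black pen in its -y hole, cap at (306,229). The upright blue pen at (311,263) is a look-alike. Next I'll fit the poses from the depth data.

Run:
```python
from h import *
np.set_printoptions(precision=4,suppress=True)
for fn in("top0","side0"):
    W=cloud(fn);p,d,T,n=load(fn)
    if fn=="top0":
        m=np.zeros((384,512),bool);m[150:270,100:225]=1
        m&=W[...,2]>0.015
        # unit
        P=W[m]; r=cv2.minAreaRect(P[:,:2].astype(np.float32)*1000);print("unit rect",r, P[:,2].max())
    q=W[np.isfinite(W[...,0])]
    # block top 
    s=q[(abs(q[:,2]-.068)<.004)&(abs(q[:,0]-.41)<.1)&(q[:,1]<-.02)&(q[:,1]>-.35)]
    print(fn,"block",cv2.minAreaRect(s[:,:2].astype(np.float32)*1000),len(s),np.median(s[:,2]))
    # things above block
    s=q[(q[:,2]>.1)&(q[:,2]<.2)&(abs(q[:,0]-.41)<.12)&(q[:,1]<-.02)&(q[:,1]>-.35)]
    from scipy.cluster.hierarchy import fcluster,linkage
    l=fcluster(linkage(s[:,:2],'single'),.012,'distance')
    for i in set(l):
        c=s[l==i]; print(len(c),c.min(0),c.max(0),np.median(c,0))
    t=proj(fn,[[.45,.23,.05]]);print(t)
W=cloud("top0")
for u,v in((157,229),(135,195),(175,193),(147,229),(306,229),(265,227),(285,228)): print(u,v,W[v,u])
```

```text
unit rect ((551.8291625976562, 158.61892700195312), (173.29222106933594, 210.05311584472656), 0.8906273245811462) 0.1017745688338737
top0 block ((468.01971435546875, -159.37608337402344), (161.7938995361328, 83.51643371582031), 89.43562316894531) 598 0.06778367807381869
58 [ 0.4275 -0.226   0.1002] [ 0.4432 -0.2123  0.1544] [ 0.4363 -0.2173  0.1485]
58 [ 0.5076 -0.2166  0.1014] [ 0.5221 -0.2023  0.1608] [ 0.5141 -0.2072  0.1518]
140 [ 0.5    -0.1754  0.1046] [ 0.529  -0.1446  0.1347] [ 0.514  -0.1581  0.1296]
107 [ 0.5025 -0.1242  0.1026] [ 0.529  -0.0976  0.1456] [ 0.5142 -0.1097  0.1397]
[[125.749  253.6965]]
side0 block ((472.92633056640625, -158.7179412841797), (165.4130401611328, 85.21548461914062), 84.57345581054688) 409 0.06610505468499162
122 [ 0.4267 -0.2258  0.1001] [ 0.4414 -0.212   0.1503] [ 0.4311 -0.2169  0.1277]
124 [ 0.5061 -0.2179  0.1001] [ 0.5227 -0.2019  0.1576] [ 0.5117 -0.2065  0.1311]
172 [ 0.4986 -0.1716  0.1002] [ 0.5282 -0.1426  0.1317] [ 0.5093 -0.1529  0.1194]
184 [ 0.5025 -0.1241  0.1   ] [ 0.5254 -0.0951  0.1423] [ 0.5099 -0.1041  0.1247]
[[185.0317 306.0417]]
157 229 [0.5126 0.1572 0.0451]
135 195 [0.5946 0.2092 0.0744]
175 193 [0.5968 0.1047 0.1005]
147 229 [0.5125 0.1832 0.0423]
306 229 [ 0.5104 -0.2069  0.146 ]
265 227 [ 0.514  -0.1135  0.1413]
285 228 [ 0.513  -0.1602  0.1326]
```

Run:
```python
from h import *
t=load("top0")[0][165:260,105:325]; cv2.imwrite("pics/b.png",cv2.resize(t,(792,342),interpolation=cv2.INTER_CUBIC))
```

```text
(no output)
```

View pics/b.png

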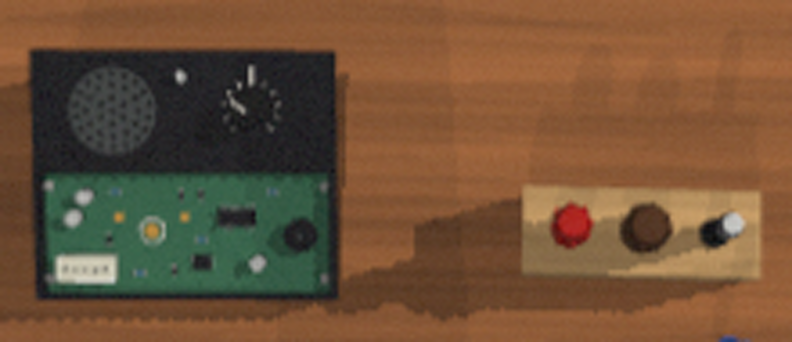

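The crop shows the knob at about (251,105), with its pointer towards (233,98). That is roughly 65° anticlockwise of the mark at (251,75). The ringed pad is at (152,230), and the pen cap is in the right-hand hole. Next I'll plan a close look above the unit.

```bash
cat >> h.py <<'E'
def frame(yaw):
    a=np.radians(15); M=R.from_euler('z',yaw).as_matrix()@R.from_euler('y',-a).as_matrix()
    return M   # columns: board x,y,z
def toolrot(B,turn=0):  # tool y up slope, z into board
    return np.column_stack([B[:,1],B[:,0],-B[:,2]])@R.from_euler('z',turn).as_matrix()
def plan(Rg,pg,vmax=.038,wmax=6.8,n=None,start=None):
    st=ctrl.get_state()
    R0,p0=(R.from_rotvec(st["tool_rot"]).as_matrix(),np.array(st["ee_pos"])) if start is None else start
    w=R.from_matrix(R0.T@Rg).as_rotvec(); t=R0.T@(pg-p0)
    if n is None: n=max(1,int(np.ceil(max(np.linalg.norm(t)/vmax,np.degrees(np.linalg.norm(w))/wmax))))
    S=sum(R.from_rotvec(w/n*k).as_matrix() for k in range(n)); s=np.linalg.solve(S,t)
    print("rows",n,"travel",np.round(s/.4,4).tolist(),"dr",np.round(w/n/1.5,4).tolist())
E
python3 - <<'E'
from h import *
np.set_printoptions(precision=4,suppress=True)
print(np.array(ctrl.calibration("wrist")["hand_eye"]),ctrl.calibration("wrist")["vfov"])
W=cloud("top0")
# board slope plane from speaker-side panel, yaw from normal
P=W[185:208,120:150].reshape(-1,3);P=P[np.isfinite(P[:,0])];c=np.median(P,0)
u,s,v=np.linalg.svd(P-P.mean(0),full_matrices=False);print("panel n",v[2],P.mean(0),s)
m=np.zeros((384,512),bool);m[150:270,100:225]=1;m&=W[...,2]>.03
# edges: side edges slope
for sgn in(1,-1):
    e=[]
    for vv in range(185,242,4):
        y=W[vv][m[vv]]; 
        if len(y): i=np.argmax(sgn*y[:,1]); e.append(y[i])
    e=np.array(e);print("edge slope dy/dx",np.polyfit(e[:,0],e[:,1],1))
B=frame(0); plan(toolrot(B),np.array([.597,.13,.10])+.14*B[:,2])
E
```

```text
[[ 0.0005 -0.949  -0.3153  0.0809]
 [ 1.      0.0004  0.0007 -0.0004]
 [-0.0005 -0.3153  0.949  -0.1433]
 [ 0.      0.      0.      1.    ]] 63.42950583480305
panel n [-0.2636  0.0056  0.9646] [0.592  0.2103 0.0747] [0.5629 0.4343 0.0441]
edge slope dy/dx [0.0015 0.2603]
edge slope dy/dx [0.0097 0.049 ]
rows 14 travel [-0.096, 0.0152, 0.0036] dr [-0.011, -0.0074, 0.0565]
```

send_rows([
  {"travel":[-0.096,0.0152,0.0036],"dr":[-0.011,-0.0074,0.0565],"fingers":1},
  {"travel":[-0.096,0.0152,0.0036],"dr":[-0.011,-0.0074,0.0565],"fingers":1},
  {"travel":[-0.096,0.0152,0.0036],"dr":[-0.011,-0.0074,0.0565],"fingers":1},
  {"travel":[-0.096,0.0152,0.0036],"dr":[-0.011,-0.0074,0.0565],"fingers":1},
  {"travel":[-0.096,0.0152,0.0036],"dr":[-0.011,-0.0074,0.0565],"fingers":1},
  {"travel":[-0.096,0.0152,0.0036],"dr":[-0.011,-0.0074,0.0565],"fingers":1},
  {"travel":[-0.096,0.0152,0.0036],"dr":[-0.011,-0.0074,0.0565],"fingers":1},
  {"travel":[-0.096,0.0152,0.0036],"dr":[-0.011,-0.0074,0.0565],"fingers":1},
  {"travel":[-0.096,0.0152,0.0036],"dr":[-0.011,-0.0074,0.0565],"fingers":1},
  {"travel":[-0.096,0.0152,0.0036],"dr":[-0.011,-0.0074,0.0565],"fingers":1},
])

```text
time: 0.98
ee_pos: [0.5058, 0.2732, 0.2324]
tool_rot: [1.731, 2.448, 0.207]
contact_force: [0.4, 0.8, 0.7]
width: 0.0856
finger_force: 0.0
```

send_rows([
  {"travel":[-0.096,0.0152,0.0036],"dr":[-0.011,-0.0074,0.0565],"fingers":1},
  {"travel":[-0.096,0.0152,0.0036],"dr":[-0.011,-0.0074,0.0565],"fingers":1},
  {"travel":[-0.096,0.0152,0.0036],"dr":[-0.011,-0.0074,0.0565],"fingers":1},
  {"travel":[-0.096,0.0152,0.0036],"dr":[-0.011,-0.0074,0.0565],"fingers":1},
  {"travel":[0,0,0],"dr":[0,0,0],"fingers":1},
  {"travel":[0,0,0],"dr":[0,0,0],"fingers":1},
])

```text
time: 1.48
ee_pos: [0.5609, 0.1286, 0.2353]
tool_rot: [2.085, 2.08, 0.274]
contact_force: [0.1, 0.4, 0.0]
width: 0.085
finger_force: 0.0
```

Run:
```python
from h import *
np.set_printoptions(precision=4,suppress=True)
st=ctrl.get_state();print(st["ee_pos"],st["tool_rot"],st["joints"],st["time"])
shot("wrist","w1")
```

```text
[0.5609 0.1286 0.2353] [2.0853 2.0795 0.2744] [ 0.2624  0.1627 -0.2946  0.8608 -0.0666  1.8276] 1.4833
```

View pics/w1.png

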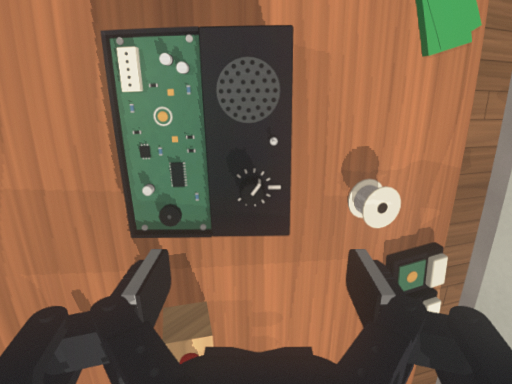

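The wrist view shows the knob at about (255,187), with its pointer up and to the right and the bold mark at (275,187). The ringed pad is at (163,116). Now I'll get precise measurements from it.

```bash
cat > unit.py <<'E'
from h import *
def measure(fn,kc=(255,187),pc=(163,116)):
    W=cloud(fn);p=load(fn)[0]; B0=frame(0)
    # plane of panel
    yy,xx=np.mgrid[:384,:512]
    c0=W[kc[1],kc[0]]
    Q=(W-c0)@B0
    m=(np.hypot(Q[...,0],Q[...,1])<.045)&(np.hypot(Q[...,0],Q[...,1])>.018)&(Q[...,2]<-.015)&(Q[...,2]>-.03)&(Q[...,0]>-.025)&(Q[...,0]<.03)
    P=W[m];pm=P.mean(0);n=np.linalg.svd(P-pm,full_matrices=False)[2][2];n*=np.sign(n[2])
    H=(W-pm)@n
    k=(H>.018)&(H<.026)&(np.hypot(Q[...,0],Q[...,1])<.025)
    K_=W[k];kr=cv2.minEnclosingCircle(((K_-c0)@B0)[:,:2].astype(np.float32)*1000)
    kx=c0+B0@np.array([kr[0][0]/1e3,kr[0][1]/1e3,0]); kx=kx-n*((kx-pm)@n-np.median(H[k]))
    b=p[...,0].astype(int);g=p[...,1].astype(int);r=p[...,2].astype(int)
    o=(r-b>50)&(r>g+20)&(np.hypot(xx-pc[0],yy-pc[1])<14)
    pu,pv=xx[o].mean(),yy[o].mean()
    print(fn,"n",n,"n std",np.std(H[m]),"knob",kx,"r",kr[1],"h",np.median(H[k]),"pad px",pu,pv,o.sum(),"pad",np.median(W[o],0))
    return n,kx,(pu,pv),np.median(W[o],0)
E
python3 - <<'E'
from unit import *
np.set_printoptions(precision=4,suppress=True)
n,kx,pp,pad=measure("w1")
n2,kx2,pp2,pad2=measure("top0",(175,194),(147,229))
print("pad tri",tri(("w1",*pp),("top0",*pp2)))
d=pad-kx
B=frame(0);print("pad-knob board",d@B,"expect",[-88,73,-29.8]," w yaw", np.arctan2((d@B)[1],(d@B)[0])-np.arctan2(73,-88))
d=pad2-kx2;print("top: ",d@B)
# rectify knob top: 0.1mm/px, x right=board y-, up=board x
X=[];N=600;s=.0001
g=(np.arange(N)-N/2)*s
gu,gv=np.meshgrid(g,g)
P=kx+np.einsum('ij,abj->abi',B,np.dstack([-gv,-gu,0*gu]))
uv=proj("w1",P.reshape(-1,3)).reshape(N,N,2).astype(np.float32)
im=cv2.remap(load("w1")[0],uv[...,0],uv[...,1],cv2.INTER_CUBIC);cv2.imwrite("pics/knob1.png",im)
gr=im.astype(float).mean(2);c=(np.hypot(gu,gv)<.0115)
m=c&(gr>.6*gr[c].max());q=np.column_stack([gu[m],gv[m]]);mu=q.mean(0);v=np.linalg.svd(q-mu,full_matrices=False)[2][0]
if v@mu<0:v=-v
print("line dir angle acw from up",np.arctan2(-v[0],-v[1]),"centroid angle",np.arctan2(-mu[0],-mu[1]),mu*1e3)
E
```

```text
w1 n [-0.2605 -0.0043  0.9655] n std 0.0007483558775690832 knob [0.5918 0.1103 0.0983] r 12.741374969482422 h 0.022285512252956215 pad px 162.43589743589743 115.96153846153847 78 pad [0.5132 0.1831 0.0459]
top0 n [-0.2529 -0.0091  0.9674] n std 0.0016086777304772123 knob [0.5922 0.111  0.0969] r 12.533379554748535 h 0.022041056865967888 pad px 146.1764705882353 226.88235294117646 17 pad [0.5174 0.1832 0.0457]
pad tri (array([0.5153, 0.1832, 0.0532]), [np.float64(0.001886523287346062), np.float64(0.0018865232873461937)])
pad-knob board [-0.0895  0.0728 -0.0303] expect [-88, 73, -29.8]  w yaw 0.00965246593482938
top:  [-0.0855  0.0723 -0.0302]
line dir angle acw from up 1.389157683780967 centroid angle 0.9763635988785683 [-4.3136 -2.916 ]
```

View pics/knob1.png

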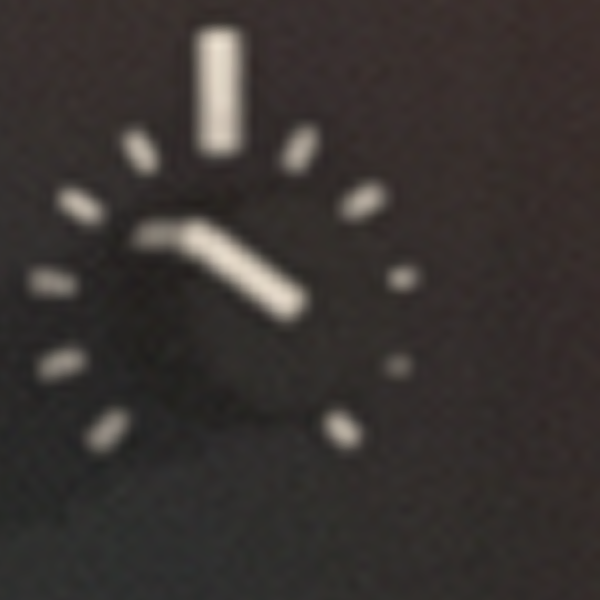

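The rectified view puts the knob's top centre at about (300,300). The pointer runs from (292,303) to (192,232), about 0.95 rad anticlockwise, and the mark is straight up. The knob fit matches the text: 22 mm high, 12.6 mm radius.

Run:
```python
from h import *
kx=np.array([.592,.1105,.098]);B=frame(0)
im=cv2.imread("pics/knob1.png").astype(float).mean(2);yy,xx=np.mgrid[:600,:600]
m=(im>.6*im[240:300,200:290].max())&(xx>195)&(xx<320)&(yy>205)&(yy<340)
q=np.column_stack([xx[m],yy[m]]);v=np.linalg.svd(q-q.mean(0),full_matrices=False)[2][0];print(q.mean(0),np.arctan(v[0]/v[1]))
g1=(toolrot(B,-.5),kx+.03*B[:,2]); g2=(g1[0],kx-.019*B[:,2])
plan(*g1); plan(*g2,start=g1,n=4)
plan(toolrot(B,.45),g2[1],start=g2)
```

```text
[246.4421466 271.1565445] 0.9292331161191545
rows 5 travel [-0.0091, -0.0046, 0.0554] dr [-0.0, -0.0002, -0.0668]
rows 4 travel [-0.0, 0.0, 0.0306] dr [0.0, 0.0, 0.0]
rows 9 travel [0.0, 0.0, 0.0] dr [-0.0, 0.0, 0.0704]
```

send_rows([
  {"travel":[-0.0091,-0.0046,0.0554],"dr":[0,-0.0002,-0.0668],"fingers":0.4},
  {"travel":[-0.0091,-0.0046,0.0554],"dr":[0,-0.0002,-0.0668],"fingers":0.4},
  {"travel":[-0.0091,-0.0046,0.0554],"dr":[0,-0.0002,-0.0668],"fingers":0.4},
  {"travel":[-0.0091,-0.0046,0.0554],"dr":[0,-0.0002,-0.0668],"fingers":0.4},
  {"travel":[-0.0091,-0.0046,0.0554],"dr":[0,-0.0002,-0.0668],"fingers":0.4},
  {"travel":[0,0,0],"dr":[0,0,0],"fingers":0.4},
  {"travel":[0,0,0],"dr":[0,0,0],"fingers":0.4},
])

```text
time: 2.12
ee_pos: [0.5834, 0.1123, 0.1259]
tool_rot: [1.485, 2.506, 0.193]
contact_force: [-0.0, 0.1, 0.1]
width: 0.06
finger_force: 0.0
```

Run:
```python
from h import *
np.set_printoptions(precision=4,suppress=True)
st=ctrl.get_state();print(st["ee_pos"],st["joints"],st["width"],st["time"])
kx=np.array([.592,.1105,.098]);B=frame(0)
plan(toolrot(B,-.5),kx-.019*B[:,2],n=5)
```

```text
[0.5834 0.1123 0.1259] [ 0.2203  0.2767 -0.4502  0.591  -0.056   1.2833] 0.06004746341921766 2.1167
rows 5 travel [-0.0011, 0.0001, 0.0241] dr [-0.0003, -0.0002, 0.0001]
```

send_rows([
  {"travel":[-0.0011,0.0001,0.0241],"dr":[-0.0003,-0.0002,0.0001],"fingers":0.4},
  {"travel":[-0.0011,0.0001,0.0241],"dr":[-0.0003,-0.0002,0.0001],"fingers":0.4},
  {"travel":[-0.0011,0.0001,0.0241],"dr":[-0.0003,-0.0002,0.0001],"fingers":0.4},
  {"travel":[-0.0011,0.0001,0.0241],"dr":[-0.0003,-0.0002,0.0001],"fingers":0.4},
  {"travel":[-0.0011,0.0001,0.0241],"dr":[-0.0003,-0.0002,0.0001],"fingers":0.4},
  {"travel":[0,0,0],"dr":[0,0,0],"fingers":0.4},
])

```text
time: 2.62
ee_pos: [0.5974, 0.1089, 0.0786]
tool_rot: [1.484, 2.502, 0.194]
contact_force: [0.2, 0.2, 0.2]
width: 0.0594
finger_force: 0.0
```

send_rows([
  {"fingers":-0.6},
  {"fingers":-0.6},
  {"fingers":-0.6},
  {"fingers":-0.6},
  {"fingers":-0.6},
  {"fingers":-0.6},
])

```text
validation failed for argument at $.de...
```

send_rows([
  {"travel":[0,0,0],"dr":[0,0,0],"fingers":0.4},
  {"travel":[0,0,0],"dr":[0,0,0],"fingers":0.4},
])

```text
time: 2.78
ee_pos: [0.5986, 0.1092, 0.081]
tool_rot: [1.483, 2.5, 0.197]
contact_force: [-0.5, -0.4, 0.1]
width: 0.0597
finger_force: 0.0
```

Run:
```python
from h import *
np.set_printoptions(precision=5,suppress=True)
st=ctrl.get_state();print(st["ee_pos"],st["joints"],st["joint_velocities"])
kx=np.array([.592,.1105,.098]);B=frame(0)
plan(toolrot(B,-.5),kx-.019*B[:,2],n=1)
```

```text
[0.59858 0.10922 0.08103] [ 0.20943  0.34355 -0.49084  0.47681 -0.05498  1.27299] [ 0.00112 -0.01081  0.00738  0.00026 -0.00042 -0.00211]
rows 1 travel [0.0052, -0.0028, 0.0023] dr [0.0019, 0.0014, 0.0001]
```

send_rows([
  {"travel":[0.0026,-0.0014,0.001],"dr":[0,0,0],"fingers":-0.7},
  {"travel":[0,0,0],"dr":[0,0,0],"fingers":-0.7},
  {"travel":[0,0,0],"dr":[0,0,0],"fingers":-0.7},
  {"travel":[0,0,0],"dr":[0,0,0],"fingers":-0.7},
  {"travel":[0,0,0],"dr":[0,0,0],"fingers":-0.7},
  {"travel":[0,0,0],"dr":[0,0,0],"fingers":-0.7},
])

```text
time: 3.28
ee_pos: [0.5966, 0.1094, 0.0807]
tool_rot: [1.483, 2.501, 0.195]
contact_force: [-5.2, -2.4, 5.7]
width: 0.0218
finger_force: 58.8
```

send_rows([
  {"travel":[0,0,0],"dr":[0,0,0.0689],"fingers":-0.7},
  {"travel":[0,0,0],"dr":[0,0,0.0689],"fingers":-0.7},
  {"travel":[0,0,0],"dr":[0,0,0.0689],"fingers":-0.7},
  {"travel":[0,0,0],"dr":[0,0,0.0689],"fingers":-0.7},
  {"travel":[0,0,0],"dr":[0,0,0.0689],"fingers":-0.7},
  {"travel":[0,0,0],"dr":[0,0,0.0689],"fingers":-0.7},
  {"travel":[0,0,0],"dr":[0,0,0.0689],"fingers":-0.7},
  {"travel":[0,0,0],"dr":[0,0,0.0689],"fingers":-0.7},
  {"travel":[0,0,0],"dr":[0,0,0.0689],"fingers":-0.7},
  {"travel":[0,0,0],"dr":[0,0,0],"fingers":-0.7},
])

```text
time: 4.12
ee_pos: [0.5951, 0.1093, 0.0803]
tool_rot: [2.512, 1.606, 0.329]
contact_force: [-7.4, -2.8, 7.4]
width: 0.0218
finger_force: 59.1
```

send_rows([
  {"travel":[0,0,0],"dr":[0,0,0],"fingers":0.4},
  {"travel":[0,0,0],"dr":[0,0,0],"fingers":0.4},
  {"travel":[0,0,0],"dr":[0,0,0],"fingers":0.4},
  {"travel":[0,0,0],"dr":[0,0,0],"fingers":0.4},
  {"travel":[0,0,-0.09],"dr":[0,0,0],"fingers":0.4},
  {"travel":[0,0,-0.09],"dr":[0,0,0],"fingers":0.4},
  {"travel":[0,0,-0.09],"dr":[0,0,0],"fingers":0.4},
])

```text
time: 4.7
ee_pos: [0.5687, 0.1099, 0.185]
tool_rot: [2.508, 1.61, 0.332]
contact_force: [1.4, 0.0, -0.6]
width: 0.0599
finger_force: 0.0
```

Run:
```python
from h import *
B=frame(0)
plan(toolrot(B),np.array([.592,.12,.098])+.12*B[:,2],n=4)
```

```text
rows 4 travel [0.0061, -0.0016, -0.0187] dr [0.0003, 0.0001, -0.0716]
```

send_rows([
  {"travel":[0.0061,-0.0016,-0.0187],"dr":[0,0,-0.0716],"fingers":1},
  {"travel":[0.0061,-0.0016,-0.0187],"dr":[0,0,-0.0716],"fingers":1},
  {"travel":[0.0061,-0.0016,-0.0187],"dr":[0,0,-0.0716],"fingers":1},
  {"travel":[0.0061,-0.0016,-0.0187],"dr":[0,0,-0.0716],"fingers":1},
  {"travel":[0,0,0],"dr":[0,0,0],"fingers":1},
  {"travel":[0,0,0],"dr":[0,0,0],"fingers":1},
])

```text
time: 5.2
ee_pos: [0.5621, 0.1203, 0.214]
tool_rot: [2.082, 2.076, 0.279]
contact_force: [-0.3, 0.3, 0.3]
width: 0.0853
finger_force: 0.0
```

```bash
cat > knob.py <<'E'
from unit import *
def kpix(fn,k):   # rectify at knob-top height, 0.05 mm/px
    B=frame(0);N=600;g=(np.arange(N)-N/2)*.0001;gu,gv=np.meshgrid(g,g)
    P=k+np.einsum('ij,abj->abi',B,np.dstack([-gv,-gu,0*gu]))
    uv=proj(fn,P.reshape(-1,3)).reshape(N,N,2).astype(np.float32)
    return cv2.remap(load(fn)[0],uv[...,0],uv[...,1],cv2.INTER_CUBIC)
E
python3 - <<'E'
from knob import *
np.set_printoptions(precision=4,suppress=True)
shot("wrist","w2"); k=np.array([.592,.1105,.098]);print(ctrl.get_state()["ee_pos"],ctrl.get_state()["time"])
u,v=proj("w2",k)[0].astype(int);p=proj("w2",[.5140,.1831,.046])[0].astype(int);print(u,v,p)
n,kx,pp,pad=measure("w2",(u,v),tuple(p))
im=kpix("w2",kx);cv2.imwrite("pics/knob2.png",np.hstack([im[:, 0:600]]))
print("pad-knob",(pad-kx)@frame(0))
E
```

```text
[0.5618 0.12   0.2134] 5.25
255 193 [159 108]
w2 n [-0.2604 -0.0043  0.9655] n std 0.0006679274747912844 knob [0.5915 0.1107 0.0982] r 12.539155006408691 h 0.022290852940614562 pad px 158.59139784946237 109.16129032258064 93 pad [nan nan nan]
pad-knob [nan nan nan]
```

View pics/knob2.png

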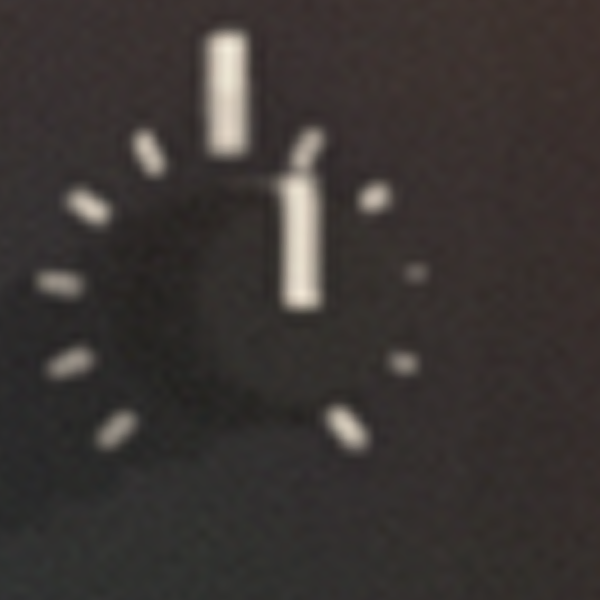

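The pointer runs from (299,185) to (302,305), parallel to the mark at x≈227 to within about 0.02 rad, so the knob is done. Next is the pen.

Run:
```python
from knob import *
np.set_printoptions(precision=4,suppress=True)
B=frame(0)
for fn,kx,pp in(("w1",np.array([.5918,.1103,.0983]),(162.44,115.96)),("w2",np.array([.5915,.1107,.0982]),(158.59,109.16))):
    o,q=ray(fn,*pp); n=B[:,2]; c=kx-n*.0298; X=o+q*((c-o)@n)/(q@n); print(X,(X-kx)@B, "pred",kx+B@[-.088,.073,-.0298])
Rd=np.array([[0,1,0],[1,0,0],[0,0,-1.]])
plan(Rd,np.array([.5146,-.2097,.27]))
```

```text
[0.5132 0.1832 0.0464] [-0.0893  0.0729 -0.0298] pred [0.5145 0.1833 0.0467]
[0.5132 0.1827 0.0464] [-0.089   0.072  -0.0298] pred [0.5142 0.1837 0.0466]
rows 9 travel [-0.0916, -0.0105, -0.0175] dr [0.0197, 0.0, -0.0002]
```

send_rows([
  {"travel":[-0.0916,-0.0105,-0.0175],"dr":[0.0197,0,0],"fingers":1},
  {"travel":[-0.0916,-0.0105,-0.0175],"dr":[0.0197,0,0],"fingers":1},
  {"travel":[-0.0916,-0.0105,-0.0175],"dr":[0.0197,0,0],"fingers":1},
  {"travel":[-0.0916,-0.0105,-0.0175],"dr":[0.0197,0,0],"fingers":1},
  {"travel":[-0.0916,-0.0105,-0.0175],"dr":[0.0197,0,0],"fingers":1},
  {"travel":[-0.0916,-0.0105,-0.0175],"dr":[0.0197,0,0],"fingers":1},
  {"travel":[-0.0916,-0.0105,-0.0175],"dr":[0.0197,0,0],"fingers":1},
  {"travel":[-0.0916,-0.0105,-0.0175],"dr":[0.0197,0,0],"fingers":1},
  {"travel":[-0.0916,-0.0105,-0.0175],"dr":[0.0197,0,0],"fingers":1},
  {"travel":[0,0,0],"dr":[0,0,0],"fingers":1},
])

```text
time: 6.08
ee_pos: [0.5157, -0.2162, 0.27]
tool_rot: [2.23, 2.21, -0.005]
contact_force: [0.5, -0.7, -0.6]
width: 0.0855
finger_force: 0.0
```

send_rows([
  {"travel":[0,0,0],"dr":[0,0,0],"fingers":1},
  {"travel":[0,0,0],"dr":[0,0,0],"fingers":1},
  {"travel":[0,0,0],"dr":[0,0,0],"fingers":1},
])

```text
time: 6.33
ee_pos: [0.5146, -0.2086, 0.2695]
tool_rot: [-2.22, -2.22, 0.001]
contact_force: [-0.2, 0.7, -0.5]
width: 0.0857
finger_force: 0.0
```

Run:
```python
from h import *
np.set_printoptions(precision=4,suppress=True)
shot("wrist","w3");W=cloud("w3");q=W[np.isfinite(W[...,0])]
st=ctrl.get_state();print(st["ee_pos"],st["tool_rot"],st["joints"],st["time"])
near=q[(np.hypot(q[:,0]-.5146,q[:,1]+.2097)<.022)&(q[:,2]>.075)&(q[:,2]<.17)]
for a,b in((.075,.1),(.1,.12),(.12,.145),(.145,.17)):
    s=near[(near[:,2]>a)&(near[:,2]<b)]
    if len(s)>5: print(a,len(s),np.percentile(s,3,0),np.percentile(s,97,0),cv2.minEnclosingCircle(s[:,:2].astype(np.float32)*1000))
print("px",proj("w3",[[.5146,-.2097,.154]]))
s=q[(np.abs(q[:,0]-.51)<.1)&(abs(q[:,1]+.2)<.08)&(q[:,2]>.06)&(q[:,2]<.073)];print("block z",np.median(s[:,2]))
plan(np.array([[0,1,0],[1,0,0],[0,0,-1.]]),np.array([.5146,-.2097,.093]),n=5)
```

```text
[ 0.5147 -0.2084  0.2697] [-2.2196 -2.2214  0.0013] [-0.3846  0.3015  0.0205  1.2914 -0.0002  1.1854] 6.3833
0.075 71 [ 0.5088 -0.2086  0.0759] [ 0.5228 -0.2035  0.0988] ((515.50146484375, -210.71798706054688), 7.836385250091553)
0.1 73 [ 0.5091 -0.2097  0.101 ] [ 0.5233 -0.2036  0.1194] ((515.91748046875, -209.8761749267578), 7.6721320152282715)
0.12 114 [ 0.5085 -0.2089  0.1217] [ 0.5229 -0.2034  0.1444] ((515.7582397460938, -209.51812744140625), 7.741779804229736)
0.145 271 [ 0.5091 -0.2164  0.1468] [ 0.5224 -0.2041  0.1598] ((515.7501220703125, -211.2462615966797), 7.80270528793335)
px [[258.19   185.5476]]
block z 0.06871790629487975
rows 5 travel [-0.0007, 0.0, 0.0884] dr [-0.0002, -0.0, 0.0001]
```

View pics/w3.png

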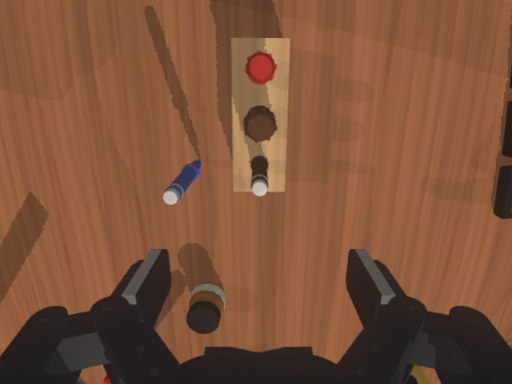

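The wrist view shows the black pen upright, with its cap at (260,187). The cloud fit puts it at (0.5155, -0.2105) with radius 7.8 mm. The blue pen is at (170,197), clear of the fingers.

send_rows([
  {"travel":[-0.001,0.0005,0.06],"dr":[0,0,0],"fingers":0.2},
  {"travel":[-0.001,0.0005,0.07],"dr":[0,0,0],"fingers":0.2},
  {"travel":[-0.001,0.0005,0.08],"dr":[0,0,0],"fingers":0.2},
  {"travel":[-0.001,0.0005,0.08],"dr":[0,0,0],"fingers":0.2},
  {"travel":[-0.001,0.0005,0.08],"dr":[0,0,0],"fingers":0.2},
  {"travel":[0,0,0.071],"dr":[0,0,0],"fingers":0.2},
  {"travel":[0,0,0],"dr":[0,0,0],"fingers":0.2},
  {"travel":[0,0,0],"dr":[0,0,0],"fingers":0.2},
])

```text
time: 7.05
ee_pos: [0.5144, -0.21, 0.0929]
tool_rot: [-2.217, -2.22, 0.003]
contact_force: [0.0, 1.0, 0.6]
width: 0.0512
finger_force: 0.0
```

send_rows([
  {"travel":[0,0,0],"dr":[0,0,0],"fingers":-0.8},
  {"travel":[0,0,0],"dr":[0,0,0],"fingers":-0.8},
  {"travel":[0,0,0],"dr":[0,0,0],"fingers":-0.8},
  {"travel":[0,0,0],"dr":[0,0,0],"fingers":-0.8},
  {"travel":[0,0,0],"dr":[0,0,0],"fingers":-0.8},
  {"travel":[0,0,0],"dr":[0,0,0],"fingers":-0.8},
])

```text
time: 7.55
ee_pos: [0.5167, -0.2123, 0.0961]
tool_rot: [2.22, 2.219, 0.0]
contact_force: [-2.4, 0.0, 5.3]
width: 0.0145
finger_force: 58.1
```

send_rows([
  {"travel":[0,0,-0.03],"dr":[0,0,0],"fingers":-0.8},
  {"travel":[0,0,-0.06],"dr":[0,0,0],"fingers":-0.8},
  {"travel":[0,0,-0.06],"dr":[0,0,0],"fingers":-0.8},
  {"travel":[0,0,-0.06],"dr":[0,0,0],"fingers":-0.8},
  {"travel":[0,0,-0.06],"dr":[0,0,0],"fingers":-0.8},
  {"travel":[0,0,-0.06],"dr":[0,0,0],"fingers":-0.8},
  {"travel":[0,0,-0.05],"dr":[0,0,0],"fingers":-0.8},
  {"travel":[0,0,-0.03],"dr":[0,0,0],"fingers":-0.8},
  {"travel":[0,0,0],"dr":[0,0,0],"fingers":-0.8},
  {"travel":[0,0,0],"dr":[0,0,0],"fingers":-0.8},
])

```text
time: 8.38
ee_pos: [0.5167, -0.212, 0.2592]
tool_rot: [2.22, 2.219, 0.001]
contact_force: [0.4, -0.3, -0.7]
width: 0.0145
finger_force: 58.9
```

Run:
```python
from h import *
np.set_printoptions(precision=4,suppress=True)
st=ctrl.get_state();print(st["ee_pos"],st["joints"],st["time"])
B=frame(0);pad=np.array([.5137,.1832,.0465])
# tip ~ 91 mm ahead of TCP; hover 30 mm over pad
g=(toolrot(B),pad+B[:,2]*(.091+.03)); print(g[1]); g0=(g[0],g[1]+[0,0,.075]); 
plan(*g0); plan(*g,start=g0)
shot("side","s1"); shot("top","t1")
```

```text
[ 0.5167 -0.212   0.2592] [-0.3891  0.3065  0.0003  1.262  -0.0005  1.1821] 8.3833
[0.4824 0.1832 0.1634]
rows 11 travel [0.0898, -0.0083, 0.0037] dr [-0.0157, 0.0001, -0.0]
rows 2 travel [0.0, -0.0243, 0.0906] dr [0.0, 0.0, 0.0]
```

send_rows([
  {"travel":[0.0898,-0.0083,0.0],"dr":[-0.0157,0,0],"fingers":-0.8},
  {"travel":[0.0898,-0.0083,0.0],"dr":[-0.0157,0,0],"fingers":-0.8},
  {"travel":[0.0898,-0.0083,0.0037],"dr":[-0.0157,0,0],"fingers":-0.8},
  {"travel":[0.0898,-0.0083,0.0037],"dr":[-0.0157,0,0],"fingers":-0.8},
  {"travel":[0.0898,-0.0083,0.0037],"dr":[-0.0157,0,0],"fingers":-0.8},
  {"travel":[0.0898,-0.0083,0.0037],"dr":[-0.0157,0,0],"fingers":-0.8},
  {"travel":[0.0898,-0.0083,0.0037],"dr":[-0.0157,0,0],"fingers":-0.8},
  {"travel":[0.0898,-0.0083,0.0037],"dr":[-0.0157,0,0],"fingers":-0.8},
  {"travel":[0.0898,-0.0083,0.0037],"dr":[-0.0157,0,0],"fingers":-0.8},
  {"travel":[0.0898,-0.0083,0.0037],"dr":[-0.0157,0,0],"fingers":-0.8},
])

```text
time: 9.32
ee_pos: [0.4831, 0.1487, 0.2411]
tool_rot: [2.097, 2.097, 0.245]
contact_force: [0.8, 0.7, -0.9]
width: 0.0143
finger_force: 58.9
```

send_rows([
  {"travel":[0.0898,-0.0083,0.0037],"dr":[-0.0157,0,0],"fingers":-0.8},
  {"travel":[0,-0.0243,0.0906],"dr":[0,0,0],"fingers":-0.8},
  {"travel":[0,-0.0243,0.0906],"dr":[0,0,0],"fingers":-0.8},
  {"travel":[0,0,0],"dr":[0,0,0],"fingers":-0.8},
  {"travel":[0,0,0],"dr":[0,0,0],"fingers":-0.8},
  {"travel":[0,0,0],"dr":[0,0,0],"fingers":-0.8},
])

```text
time: 9.82
ee_pos: [0.4823, 0.1835, 0.1661]
tool_rot: [2.084, 2.082, 0.271]
contact_force: [1.2, 1.0, -0.7]
width: 0.0145
finger_force: 58.9
```

Run:
```python
from h import *
np.set_printoptions(precision=4,suppress=True)
st=ctrl.get_state();print(st["ee_pos"],st["tool_rot"],R.from_rotvec(st["tool_rot"]).as_matrix()[:,2],st["contact_force"],st["time"])
shot("wrist","w4");shot("side","s4");shot("top","t4")
a=load("w4")[0];b=load("s4")[0][200:344,120:312]
cv2.imwrite("pics/c.png",np.vstack([cv2.resize(a,(400,300)),cv2.resize(b,(400,300),interpolation=cv2.INTER_CUBIC)]))
B=frame(0);pad=np.array([.5137,.1832,.0465])
for fn in("w4","s4"):print(fn,proj(fn,[pad,pad+.03*B[:,2],pad+.05*B[:,2]]))
```

```text
[0.4823 0.1835 0.1661] [2.0839 2.0824 0.2713] [ 0.2563 -0.0003 -0.9666] [ 1.2417  0.9838 -0.7078] 9.8167
w4 [[257.5275 181.9351]
 [257.3505 192.763 ]
 [257.2083 201.4617]]
s4 [[186.1586 276.7759]
 [186.6192 269.207 ]
 [186.9419 263.9256]]
```

View pics/c.png

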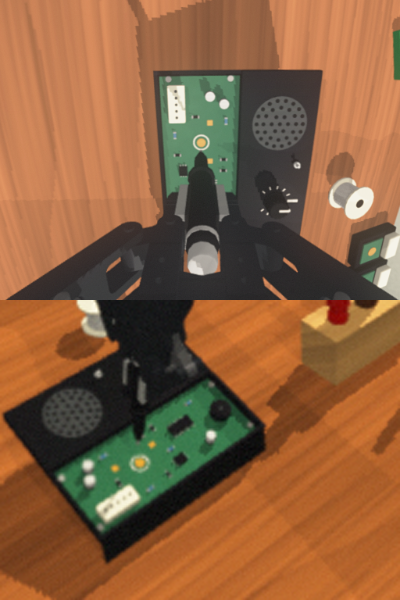

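The wrist part of the picture shows the tip at about (201,153), in line with the ringed pad at (201,142). The side part shows the tip just above the pad. Now I'll check the pen's tilt in the grip and its tip length numerically.

Run:
```python
from h import *
np.set_printoptions(precision=2,suppress=True)
st=ctrl.get_state();Rt=R.from_rotvec(st["tool_rot"]).as_matrix();t0=np.array(st["ee_pos"])
for fn in("w4","s4"):
    W=cloud(fn);Q=((W-t0)@Rt)*1e3
    m=(np.hypot(Q[...,0],Q[...,1])<22)&(Q[...,2]>-70)&(Q[...,2]<105)
    q=Q[m]
    print(fn)
    for a in [-65,-60,-56]+list(range(15,104,6)):
        s=q[(q[:,2]>=a)&(q[:,2]<a+6)]
        if len(s)>4: print(a,len(s),np.percentile(s[:,0],[5,95]),np.percentile(s[:,1],[5,95]),s[:,2].max())
p=load("w4")[0]
cv2.imwrite("pics/d.png",cv2.resize(p[165:275,215:300],None,fx=7,fy=5.4,interpolation=cv2.INTER_CUBIC))
print("tool axis px",[proj("w4",t0+Rt@[0,0,z])[0] for z in(-.06,.04,.07,.08,.09,.095)])
print("tool axis px s",[proj("s4",t0+Rt@[0,0,z])[0] for z in(.04,.07,.08,.09,.095)])
```

```text
w4
-65 1123 [-2.92 15.67] [-10.03   7.44] -59.006282737259
-60 1046 [ 2.83 11.88] [-16.85  16.66] -54.00284425719516
-56 1255 [ 0.64 11.69] [-16.83  16.73] -50.003584401901804
15 107 [3.95 8.35] [-9.08  4.87] 20.99054217646947
21 325 [-1.19 10.33] [-11.37   6.95] 26.99633390612636
27 32 [ 4.39 10.53] [-11.14   7.21] 29.098316839245406
39 48 [3.72 6.52] [-7.21  1.59] 44.947324928205504
45 57 [2.57 6.47] [-7.51  2.69] 50.99391512027603
51 49 [2.33 6.38] [-7.22  2.68] 56.688387194711076
57 50 [2.66 6.56] [-7.73  2.04] 62.87976184906936
63 23 [2.42 6.31] [-7.06  2.03] 68.38834483553372
69 11 [3.7  5.29] [-4.74  0.38] 74.98725224323562
75 5 [2.68 4.19] [-5.61 -1.74] 80.13705286739358
81 6 [1.28 2.12] [-3.78 -1.65] 86.79411966077103
s4
-65 19 [-3.33 16.37] [-21.15   9.17] -59.1972738909962
-60 10 [-8.46 12.35] [-20.37   9.59] -54.451456919896685
-56 21 [-8.11 12.09] [-20.79  15.29] -50.18132158182178
15 14 [-0.77  8.68] [-9.11 -1.47] 20.906333431290168
21 30 [-4.83  9.79] [-11.67   1.17] 26.836291405333277
27 12 [ 2.36 10.71] [-10.99   3.05] 31.091083240614747
39 8 [-0.69  6.27] [-7.3 -2.1] 44.9659123131334
45 13 [-1.47  6.94] [-7.48 -1.47] 50.78051051132036
51 11 [-1.99  7.25] [-8.03 -2.97] 56.9637133760901
57 6 [1.12 6.6 ] [-7.29 -3.06] 61.936632447755706
63 9 [0.34 7.08] [-7.74 -2.99] 68.47113470608024
75 5 [1.27 4.97] [-5.65 -1.5 ] 78.66190147097099
tool axis px [array([262.64, 340.  ]), array([261.17, 219.61]), array([260.96, 202.86]), array([260.9 , 198.17]), array([260.84, 193.85]), array([260.82, 191.81])]
tool axis px s [array([186.41, 253.44]), array([185.9 , 261.83]), array([185.74, 264.52]), array([185.58, 267.17]), array([185.5 , 268.47])]
```

View pics/d.png

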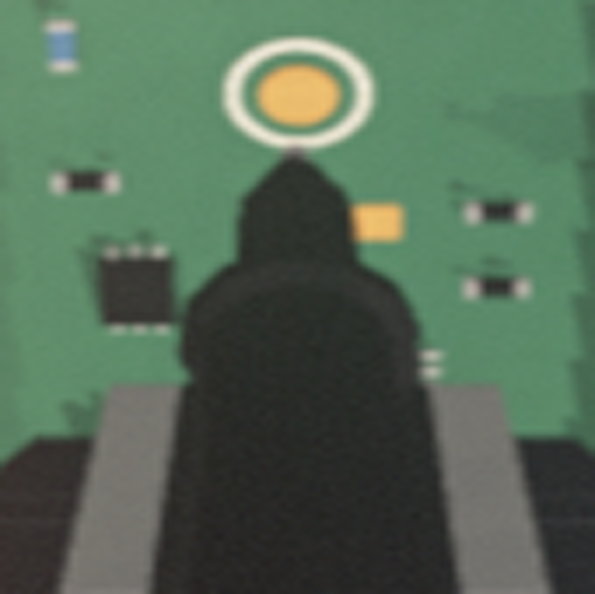

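The crop shows the tip at (296,150), which is full-frame (257.3,192.8), and the pad centre at (299,96), which is (257.7,182.8). I'll work out the relative offset using the wrist camera alone.

```bash
cat > rel.py <<'E'
from h import *
np.set_printoptions(precision=2,suppress=True)
def toolpose(fn):  # tool pose at the shot, from camera pose
    T=load(fn)[2]@np.linalg.inv(np.array(ctrl.calibration("wrist")["hand_eye"])); return T[:3,:3],T[:3,3]
def onplane(fn,uv,z=None,x=None):
    Rt,t0=toolpose(fn);o,q=ray(fn,*uv);o=Rt.T@(o-t0);q=Rt.T@q
    k=(z-o[2])/q[2] if z is not None else (x-o[0])/q[0]
    return (o+k*q)*1e3
E
python3 - <<'E'
from rel import *
pad=np.array([.5137,.1832,.0465]);Rt,t0=toolpose("w4")
pt=Rt.T@(pad-t0);print("pad tool",pt*1e3)
print("pad by ray",onplane("w4",(257.7,182.8),z=pt[2]))
for x in(-.001,0,.001):print("tip",x,onplane("w4",(257.3,192.8),x=x))
p=load("w4")[0].astype(int);W=cloud("w4");Q=(W-t0)@Rt*1e3
m=(p.min(2)>120)&(np.mgrid[:384,:512][0]>300);m[:,:235]=0;m[:,285:]=0
q=Q[m];z=np.median(q[:,2]);top=np.zeros(p.shape[:2],np.uint8)
yy,xx=np.nonzero(m);print("cap",len(q),np.nanpercentile(q,[2,50,98],axis=0),yy.min(),yy.max(),xx.min(),xx.max())
t=(q[:,2]<np.nanpercentile(q[:,2],50));print(cv2.minEnclosingCircle(q[t][:,:2].astype(np.float32)),np.nanmedian(q[t][:,2]))
E
```

```text
pad tool [ -0.22  -0.28 123.61]
pad by ray [ -1.03  -0.12 123.61]
tip -0.001 [-1.   -0.4  95.77]
tip 0 [ 0.   -0.39 92.85]
tip 0.001 [ 1.   -0.39 89.93]
cap 1407 [[ -3.17  -5.61 -63.25]
 [  4.13   0.61 -61.81]
 [  7.87   6.9  -47.81]] 301 351 237 279
((1.5973188877105713, 0.52256178855896), 6.748040676116943) -62.45180357837553
```

send_rows([
  {"travel":[-0.0006,0.0002,0.015],"dr":[0,0,0],"fingers":-0.8},
  {"travel":[-0.0006,0.0002,0.015],"dr":[0,0,0],"fingers":-0.8},
  {"travel":[-0.0006,0.0002,0.015],"dr":[0,0,0],"fingers":-0.8},
  {"travel":[-0.0006,0.0002,0.015],"dr":[0,0,0],"fingers":-0.8},
  {"travel":[0,0,0],"dr":[0,0,0],"fingers":-0.8},
  {"travel":[0,0,0],"dr":[0,0,0],"fingers":-0.8},
  {"travel":[0,0,0],"dr":[0,0,0],"fingers":-0.8},
])

```text
time: 10.55
ee_pos: [0.4879, 0.1824, 0.1419]
tool_rot: [2.084, 2.083, 0.27]
contact_force: [0.6, -0.4, -1.3]
width: 0.0147
finger_force: 58.9
```

Run:
```python
from rel import *
F=[]
for i in range(6):
    st=ctrl.get_state();p,d=shot("wrist","w5_%d"%i);F.append(np.r_[st["contact_force"],np.array(st["ee_pos"])*1e3])
print(np.mean(F,0),np.std(F,0),st["time"])
Z=[]
for i in range(6):
    Rt,t0=toolpose("w5_%d"%i);W=cloud("w5_%d"%i);Q=(W-t0)@Rt*1e3
    m=(np.abs(Q[...,0])<40)&(Q[...,1]>-30)&(Q[...,1]<20)&(Q[...,2]>85)&(Q[...,2]<110);Z.append(np.median(Q[m][:,2]))
print("board plane z in tool",np.array(Z))
P=np.mean([load("w5_%d"%i)[0].astype(float) for i in range(6)],0).astype(np.uint8)
cv2.imwrite("pics/e.png",cv2.resize(P[160:230,215:300],None,fx=7,fy=7,interpolation=cv2.INTER_CUBIC))
```

```text
[  0.13  -0.3   -0.78 488.08 182.5  142.28] [0.54 0.52 0.28 0.09 0.07 0.17] 10.8
board plane z in tool [100.   100.17 100.31 100.35 100.37 100.4 ]
```

View pics/e.png

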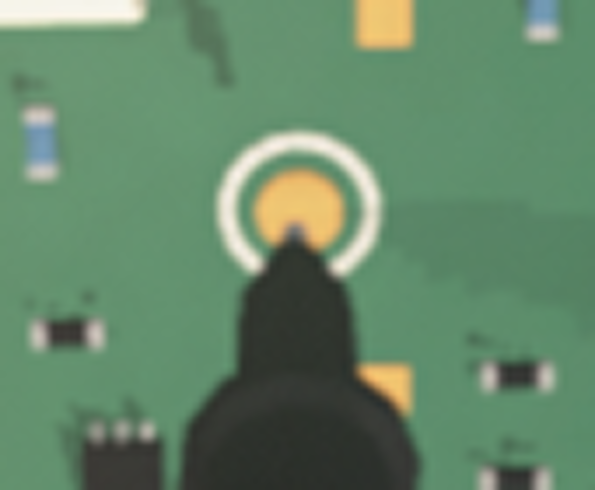

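The averaged crop shows the spring tip at (295,222), which is full-frame (257.1,191.7), and the pad centre at (300,212), which is (257.9,190.3). The gap is about 7 mm.

Run:
```python
from rel import *
print("pad",onplane("w5_5",(257.86,190.3),z=.0991))
for x in(-.0005,0,.0005,.001):print("tip",onplane("w5_5",(257.1,191.7),x=x))
P=load("w5_5");Rt,t0=toolpose("w5_5");print(Rt[:,2],"board n tool",)
W=cloud("w5_5");Q=(W-t0)@Rt
m=(np.abs(Q[...,0])<.05)&(Q[...,1]>-.03)&(Q[...,1]<.02)&(abs(Q[...,2]-.1003)<.003);q=Q[m]
print(np.degrees(np.linalg.svd(q-q.mean(0),full_matrices=False)[2][2]))
```

```text
pad [ 0.03  0.05 99.1 ]
tip [-0.5  -0.57 97.08]
tip [ 0.   -0.57 95.6 ]
tip [ 0.5  -0.56 94.12]
tip [ 1.   -0.56 92.64]
[ 0.26 -0.   -0.97] board n tool
[ -0.     0.22 -57.3 ]
```

send_rows([
  {"travel":[-0.001,0.0015,0.005],"dr":[0,0,0],"fingers":-0.8},
  {"travel":[0,0,0],"dr":[0,0,0],"fingers":-0.8},
  {"travel":[0,0,0],"dr":[0,0,0],"fingers":-0.8},
  {"travel":[0,0,0],"dr":[0,0,0],"fingers":-0.8},
])

```text
time: 11.18
ee_pos: [0.489, 0.182, 0.1403]
tool_rot: [2.084, 2.083, 0.27]
contact_force: [0.1, -0.2, -0.1]
width: 0.0148
finger_force: 58.9
```

```bash
cat > force.py <<'E'
from rel import *
import sys
def force(fn,n=12):
    F=[];Ps=[];Z=[]; nb=frame(0)[:,2]
    for i in range(n):
        st=ctrl.get_state();p,d=shot("wrist",fn);F.append(np.r_[st["contact_force"]@nb,st["contact_force"],np.array(st["ee_pos"])*1e3]);Ps.append(p.astype(float))
        Rt,t0=toolpose(fn);Q=(cloud(fn)-t0)@Rt*1e3
        m=(np.abs(Q[...,0])<40)&(Q[...,1]>-30)&(Q[...,1]<20)&(Q[...,2]>80)&(Q[...,2]<106);Z.append(np.median(Q[m][:,2]))
    P=np.mean(Ps,0).astype(np.uint8);cv2.imwrite(f"pics/{fn}m.png",cv2.resize(P[160:230,215:300],None,fx=7,fy=7,interpolation=cv2.INTER_CUBIC))
    print(fn,"Fn,F,pos",np.mean(F,0),"se",np.std(F,0)[0]/n**.5,"board z",np.mean(Z),"t",st["time"])
force(sys.argv[1])
E
python3 force.py f0
```

```text
f0 Fn,F,pos [ -0.78   0.1   -0.11  -0.78 489.06 182.02 140.38] se 0.19693994538000895 board z 98.17738902946422 t 11.7333
```

send_rows([
  {"travel":[0,0,0.005],"dr":[0,0,0],"fingers":-0.8},
  {"travel":[0,0,0.005],"dr":[0,0,0],"fingers":-0.8},
  {"travel":[0,0,0],"dr":[0,0,0],"fingers":-0.8},
  {"travel":[0,0,0],"dr":[0,0,0],"fingers":-0.8},
  {"travel":[0,0,0],"dr":[0,0,0],"fingers":-0.8},
])

```text
time: 12.2
ee_pos: [0.49, 0.182, 0.1364]
tool_rot: [2.084, 2.083, 0.27]
contact_force: [0.4, 0.0, -1.1]
width: 0.0145
finger_force: 58.9
```

```bash
python3 force.py f1
```

```text
f1 Fn,F,pos [ -0.52  -0.26  -0.17  -0.61 490.11 182.03 136.53] se 0.16997066815100823 board z 94.19422705898306 t 12.75
```

send_rows([
  {"travel":[0,0,0.004],"dr":[0,0,0],"fingers":-0.8},
  {"travel":[0,0,0],"dr":[0,0,0],"fingers":-0.8},
  {"travel":[0,0,0],"dr":[0,0,0],"fingers":-0.8},
  {"travel":[0,0,0],"dr":[0,0,0],"fingers":-0.8},
])

```text
time: 13.13
ee_pos: [0.4904, 0.182, 0.1349]
tool_rot: [2.084, 2.083, 0.27]
contact_force: [-0.9, -0.5, -0.2]
width: 0.0145
finger_force: 58.9
```

```bash
python3 force.py f2
```

```text
f2 Fn,F,pos [ -0.44  -0.09  -0.05  -0.48 490.5  182.02 134.96] se 0.15399413977098975 board z 92.58750505164308 t 13.6833
```

send_rows([
  {"travel":[0,0,0.004],"dr":[0,0,0],"fingers":-0.8},
  {"travel":[0,0,0],"dr":[0,0,0],"fingers":-0.8},
  {"travel":[0,0,0],"dr":[0,0,0],"fingers":-0.8},
  {"travel":[0,0,0],"dr":[0,0,0],"fingers":-0.8},
])

```text
time: 14.07
ee_pos: [0.4909, 0.182, 0.1333]
tool_rot: [2.084, 2.083, 0.27]
contact_force: [0.4, 0.5, -0.4]
width: 0.0145
finger_force: 58.9
```

```bash
python3 force.py f3
```

```text
f3 Fn,F,pos [ -0.55  -0.03  -0.28  -0.58 490.92 182.03 133.42] se 0.0711979249811867 board z 90.98775694544516 t 14.6167
```

send_rows([
  {"travel":[0,0,0.004],"dr":[0,0,0],"fingers":-0.8},
  {"travel":[0,0,0],"dr":[0,0,0],"fingers":-0.8},
  {"travel":[0,0,0],"dr":[0,0,0],"fingers":-0.8},
  {"travel":[0,0,0],"dr":[0,0,0],"fingers":-0.8},
])

```text
time: 15.0
ee_pos: [0.4914, 0.1821, 0.1319]
tool_rot: [2.084, 2.083, 0.271]
contact_force: [0.1, 0.2, 0.1]
width: 0.0144
finger_force: 59.0
```

```bash
python3 force.py f4
```

```text
f4 Fn,F,pos [  0.05  -0.04  -0.06   0.04 491.37 182.05 131.92] se 0.12488297774840784 board z 89.44013455302742 t 15.55
```

```bash
cat > ringfit.py <<'E'
from rel import *
import sys
def ring(fn):
    p=cv2.imread(f"pics/{fn}m.png").astype(int)
    m=(p.min(2)>150).astype(np.uint8)
    # keep white pixels near expected ring
    yy,xx=np.nonzero(m);k=np.hypot(xx-300,yy-225)<115;xx,yy=xx[k],yy[k]
    e=cv2.fitEllipse(np.column_stack([xx,yy]).astype(np.float32));u,v=215+e[0][0]/7,160+e[0][1]/7
    print(fn,len(xx),e,(u,v));return u,v
fn=sys.argv[1];u,v=ring(fn);z=float(sys.argv[2])/1e3
print("ring centre",onplane(fn,(u,v),z=z),"pen tip",onplane(fn,(257.1,191.7),z=z-.0012))
p=cv2.imread(f"pics/{fn}m.png")
for y in range(180,300,7): print(y,''.join('O' if (r-b>50 and r>g+20) else 'W' if min(b,g,r)>150 else 'G' if g>r+15 else '#' for b,g,r in p[y,200:400:7].astype(int)))
E
python3 ringfit.py f4 89.4
```

```text
f4 6940 ((294.1528015136719, 235.63955688476562), (145.2718505859375, 154.02862548828125), 86.99622344970703) (257.0218287876674, 193.66279384068082)
ring centre [ 0.46 -0.61 89.4 ] pen tip [ 2.5  -0.54 88.2 ]
180 GGGGGWWWW#GGGGGGGGWWWWWGGGGGG
187 GGGGWWWWWGGGGGGGGGGGWWWWGGGGG
194 GGGWWWWGGGG#####GGGGGWWWWGGGG
201 GGGWWWGGGG#OOOOOO#GGGGWWWGGGG
208 GGWWWWGGGOOOOOOOOO#GGGWWWGGGG
215 GGWWWGGG#OOOOOOOOOO#GGGWWWGGG
222 GGWWWGGGOOOOOOOOOOOOGGGWWWGGG
229 GGWWWGG#OOOOO#OOOOOO#GGWWWGGG
236 GGWWWGG#OOOOO##OOOOO#GGWWWGGG
243 GGWWWGG#OOOO####OOOO#GGWWWGGG
250 GGWWWGG#OOO######OOO#GGWWWGGG
257 GGWWWGGGOOO######OOOGGGWWWGGG
264 GGWWWWGG#O##########GGWWWGGGG
271 GGGWWWGGG##########GGGWWWGGGG
278 GGGWWWWGG############WWWGGGGG
285 GGGGWWW##############WWWGGGGG
292 GGGGGW################WGGGGGG
299 GGGGGGG##############GGGGGGGG
```

send_rows([
  {"travel":[0,0,-0.0075],"dr":[0,0,0],"fingers":-0.8},
  {"travel":[0,0,0],"dr":[0,0,0],"fingers":-0.8},
  {"travel":[-0.003,0,0],"dr":[0,0,0],"fingers":-0.8},
  {"travel":[0,0,0],"dr":[0,0,0],"fingers":-0.8},
  {"travel":[0,0,0.0075],"dr":[0,0,0],"fingers":-0.8},
  {"travel":[0,0,0.004],"dr":[0,0,0],"fingers":-0.8},
  {"travel":[0,0,0],"dr":[0,0,0],"fingers":-0.8},
  {"travel":[0,0,0],"dr":[0,0,0],"fingers":-0.8},
  {"travel":[0,0,0],"dr":[0,0,0],"fingers":-0.8},
  {"travel":[0,0,0],"dr":[0,0,0],"fingers":-0.8},
])

```text
time: 16.43
ee_pos: [0.4918, 0.1808, 0.1304]
tool_rot: [2.084, 2.083, 0.27]
contact_force: [0.3, 0.5, 1.1]
width: 0.0148
finger_force: 59.0
```

```bash
python3 force.py f5
```

```text
f5 Fn,F,pos [  0.52  -0.07   0.04   0.52 491.76 180.84 130.38] se 0.10193877963025527 board z 87.88648382920536 t 16.9833
```

send_rows([
  {"travel":[0,0,0.004],"dr":[0,0,0],"fingers":-0.8},
  {"travel":[0,0,0],"dr":[0,0,0],"fingers":-0.8},
  {"travel":[0,0,0],"dr":[0,0,0],"fingers":-0.8},
  {"travel":[0,0,0],"dr":[0,0,0],"fingers":-0.8},
])

```text
time: 17.37
ee_pos: [0.4922, 0.1809, 0.1288]
tool_rot: [2.084, 2.083, 0.27]
contact_force: [-0.3, -0.4, 0.9]
width: 0.0149
finger_force: 59.1
```

```bash
python3 force.py f6; python3 ringfit.py f6 86.2
```

```text
f6 Fn,F,pos [  0.82  -0.31  -0.13   0.77 492.16 180.83 128.8 ] se 0.12413418133071476 board z 86.27303019792107 t 17.9167
f6 7127 ((294.3212890625, 234.22132873535156), (146.64242553710938, 156.40211486816406), 88.76013946533203) (257.0458984375, 193.46018981933594)
ring centre [ 1.73 -0.58 86.2 ] pen tip [ 3.58 -0.53 85.  ]
180 GGGGGWWW#GGGGGGGGGWWWWWGGGGGG
187 GGGGWWW#GGGGGGGGGGGGWWWWGGGGG
194 GGGWWWWGGGG##OO##GGGGWWWWGGGG
201 GGGWWWGGG##OOOOOOO#GGGWWWGGGG
208 GGWWWGGGGOOOOOOOOOOGGGWWWWGGG
215 GGWWWGGGOOOOOOOOOOOOGGGWWWGGG
222 GGWWWGG#OOOOOOOOOOOO#GGWWWGGG
229 GGWWWGG#OOOOOOOOOOOO#GGWWWGGG
236 GGWWWGG#OOOOOOOOOOOOOGGGWWGGG
243 GGWWWGG#OOOO####OOOO#GGWWWGGG
250 GGWWWGG#OOO######OOO#GGWWWGGG
257 GGWWWGGGOOO######OOOGGGWWWGGG
264 GGWWWWGG#O##########GGWWWWGGG
271 GGGWWWGGG##########GGGWWWGGGG
278 GGGWWWWGG############WWWGGGGG
285 GGGGWWW##############WWWGGGGG
292 GGGGGW#################GGGGGG
299 GGGGGGG##############GGGGGGGG
```

```bash
python3 -c "
from rig import ctrl
print(ctrl.hand_in())"
```

```text
the job is handed in; nothing more can be done
None
```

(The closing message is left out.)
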